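Draw a spring out to its test length and hold it for the reading

ROBOT

A 7-joint arm with a two-finger parallel gripper is mounted at the origin on the work surface. World frame = base frame: x ahead of the robot, y to its left, z up, the work surface at z = 0. Lengths are in mm, angles in rad, forces in N, time in s.
With the tool pointing down it reaches from about 400 to 900 mm from the base axis. Payload 5.5 kg.
Tool frame: the origin (TCP) lies at the very end of the fingers, on their centre line; the grasp point (between the pads) lies 19 mm behind it (r.grasp_offset is the distance from the TCP to the grasp point, in mm); z points along the fingers, y is the direction in which the jaws open and shut (so a half turn about z gives the same grasp; the last joint's range is limited). The gripper opens to 92 mm and grips with 3 to 60 N. Pads are 19 mm wide; open, the fingers measure 130 mm over their backs; the gripper's body (75 mm by 190 mm) begins 47 mm behind the grasp point.
Start: joints at [1.505, 0.501, -0.427, 1.55, 0.221, 1.138, -0.21], TCP at [209.923, -615.168, 226.729] pointing down, gripper open.
Joint ranges: [-2.88, 2.88], [-0.31, 2.03], [-1.54, 1.56], [0.2, 2.42], [-1.41, 4.55], [0.19, 2.02], [-2.57, 2.57]. Speed limits (rad/s): [2.57, 2.57, 3.14, 3.14, 3.14, 3.14, 3.14].

INTERFACE

Orientations are given as a rotation vector (axis times angle).
In Python, from bench import r gives the robot as it stands. Calls block until the motion is done:
- r.move_pose(position, orientation): joint-space move of the TCP to a pose.
- r.line_to(position, rate=150, attitude=None, stop_force=None): straight line of the TCP; attitude=None keeps the orientation; rate is the mean speed in mm/s. With stop_force (N) it stops when the force on the tool has changed by that much, and returns True; else False.
- r.move_j(angles): joint-space move.
- r.set_gripper(opening, effort=None): finger opening in mm; effort is the grip in N (None keeps the last); returns when the fingers have stopped.
- r.dwell(seconds).
- r.inverse_kinematics(position, orientation): joint angles nearest the present ones, or None.
- r.snapshot(name): name is "scene" or "top" or "wrist"; returns the picture (420x560x3 uint8, blue, green, red); there is no depth.
- r.camera_info(name): a dict with "fx", "fy", "cx", "cy" (pixels), "world_to_cam" (4x4, takes a point from world to camera coordinates); the wrist camera has in their place "mount" (4x4, takes a point from camera to tool coordinates, whose origin is the TCP and whose axes are the flange's). Camera axes: x right, y down, z forward; pixel columns grow to the right and rows downward; lengths in mm; the calibration is good to about 2 mm. A picture is of the moment at which its call begins: read the wrist's pose just before it. camera_info takes no time and is no camera call.
A pose or a line that the arm cannot do raises r.PlanningError and nothing moves.
- r.sign_off(): hands the job in, once; it reports no verdict.
Readings, each from a call of its own:
- r.current_time(): time.
- r.current_joint_pos(): joint angles.
- r.current_dq(): joint speeds.
- r.current_joint_efforts(): joint torques, N m.
- r.current_position(): TCP position.
- r.current_orientation(): TCP orientation.
- r.current_contact_force(): force on the tool from outside, world axes, zero at the start.
- r.current_wrist_torque(): the same for the moment, N m.
- r.current_grip_width(): finger opening in mm.
Only numpy, scipy, OpenCV 4.12 (cv2) and the standard library are available. Lean on these libraries where they do the work, as an engineer would, in place of code of your own. Each camera call takes 0.05 s, during which the arm holds its last target. There are 200 camera calls.

TASK

Check the spring on the bench spring tester: turn the park latch knob a quarter turn anticlockwise until it clicks over clear of the carriage, then draw the carriage out by its pull post until its pointer is level with the nose of the index on the rule, without stretching the spring well past it. Keep holding the carriage still at that mark for the gauge to be read: the job finishes while you are still holding it. Do not shift the index, and leave the other things on the bench alone.

Things in the scene. Friction and masses are not known exactly. Their poses are not given: they have to be found in the camera images.
- tester: bench spring tester, fixed: grey base plate 420 x 156 mm, top 18 mm above the bench; along its middle a black dial gauge (57 mm high), the spring and a rail with the carriage. Origin on the bench below mid-travel; own +x is the pull direction, away from the gauge. Plate spans own x -300 to +120 mm, 78 mm to each side. Park latch on its -y side, rule and index on its +y side.
- carriage: carriage 56 x 60 mm, top 52 mm above the bench; slides along own +x up to 100 mm from its home stop, where it starts. Origin at bench level under its centre. The spring pulls it home with 4 N there, 0.6 N more per 10 mm drawn out; let go, it springs back. A pin on an arm on its -y side is blocked by the park latch: until that is turned it moves 1 mm or so.
- pull_post (a point): grip point of the carriage's pull post: upright black round post on the middle of the carriage, 16 mm in diameter with a 20 mm cap, standing 52 to 108 mm above the bench; this point is on its axis at 82 mm. Pull it along own +x.
- pointer (a point): tip of the thin pointer on the carriage's own +y side, 26 mm above the bench, 47 mm from the post's axis and at the same own x as the post; moves with the carriage. Own +x is the pull direction.
- index_mark (a point): tip of the 3 mm wide nose of the steel index, a 14 x 16 mm block on the bar beside the rule; 26 mm above the bench, 3 mm to the +y side of the pointer tip's path; own +x is the pull direction. It marks the test length, 40 to 80 mm out from the pointer's home. It shifts if pushed with over 4 N.
- latch_grip (a point): grip point of the park latch knob, on its upright axis 79 mm above the bench: black bar grip 40 mm (own x) by 11 mm (own y), 60 to 86 mm high, on a 30 mm disc; below it a steel dog points along own +x (the bar's end with a white line), reaching 21 mm. Axis 23 mm to the tester's +x and 60 mm to its -y side of the post at home.
- latch (a joint): angle of the park latch knob, rad: 0 = locked, dog in the way of the carriage's pin; grows anticlockwise seen from above to the stop at 1.57 = clear. A spring detent resists with up to about 0.12 N m, is passed at 0.79 and then draws the knob on to 1.57 by itself, where it stays.
- reflector: bystander: bright metal flash reflector bowl, 130 mm in diameter, 45 mm high, loose on the bench; origin at the centre of its underside
- grip_shell: bystander: open black half shell of a flash grip, 165 x 44 x 22 mm, loose; origin at the centre of its underside, long along own x
- screwdriver: bystander: screwdriver 160 mm long lying along own x, loose
- screw_jar: bystander: small clear jar with a grey lid, 44 mm in diameter, 45 mm high, loose; origin at the centre of its underside

How it is judged (in metres and radians):
On the way, in this order (a step that is already met when the one before it is completed fails the run):
1. the park latch has clicked over and stays clear while the carriage is still home (value of joint latch above 1.4 rad and distance of carriage from where it was at the start of the episode below 0.01 m), for 0.2 s.
2. the carriage is drawn out with its pointer within 4 mm of the index nose (x of pointer in the frame of index_mark between -0.004 and 0.004 m), for 0.5 s.
At the end, for the whole second after the job is handed in: through the last second the gripper holds the carriage (over 3 N, nothing else propping it), still (under 10 mm/s), pointer within 4 mm of the index nose along the pull direction; latch clear (over 1.4 rad); index not shifted (within 3 mm) (all of step 2 and linear speed of carriage below 0.01 m/s and contact force between carriage and the fingers above 3 N and contact force between carriage and reflector below 0.5 N and contact force between carriage and grip_shell below 0.5 N and contact force between carriage and screwdriver below 0.5 N and contact force between carriage and screw_jar below 0.5 N and value of joint latch above 1.4 rad and distance of index_mark from where it was at the start of the episode below 0.003 m); the arm keeps its last pose, push and grip.
It fails at once if the spring is overstretched: the pointer runs more than 15 mm past the index (x of pointer in the frame of index_mark above 0.015 m).
It fails at once if the index is shifted (distance of index_mark from where it was at the start of the episode above 0.004 m).
It fails at once if a bystander is disturbed (moved more than 20 mm) (distance of any of reflector, grip_shell, screwdriver, screw_jar from where it was at the start of the episode above 0.02 m).
It also fails if it takes over 56 s, if anything falls off the work surface, if the arm or the gripper's body presses on something with over 40 N, if the wrist force passes 120 N, or if a joint passes its speed limit or range.

## Working session

There is one attempt and no reset: what is moved stays moved. The work goes in short steps, each a Python script; the robot and the scene stay as the last script left them, time stands still between calls to the robot, and variables do not carry over. Pictures are saved under pics/ and viewed, about 8 in all and at most 12, crops included, and the job is handed in when it is done.

```bash
mkdir -p pics; ls
python3 - <<'E'
from bench import r
import cv2,numpy as np
for n in("top","scene"):
    cv2.imwrite(f"pics/{n}0.png",r.snapshot(n)); c=r.camera_info(n); print(n,c)
print(r.camera_info("wrist"),r.current_position(),r.current_orientation(),r.current_time())
E
```

```text
pics
top {'fx': 418.807065934692, 'fy': 418.807065934692, 'cx': 283.63528088359845, 'cy': 202.88033245824758, 'world_to_cam': array([[ 5.78948641e-03, -9.99917361e-01,  1.14783931e-02,
        -1.22228191e+02],
       [-9.88703332e-01, -7.44302399e-03, -1.49700780e-01,
         5.76691760e+02],
       [ 1.49773843e-01, -1.04820349e-02, -9.88664717e-01,
         7.94914860e+02],
       [ 0.00000000e+00,  0.00000000e+00,  0.00000000e+00,
         1.00000000e+00]])}
scene {'fx': 395.48079997440516, 'fy': 395.48079997440516, 'cx': 281.5499669647191, 'cy': 206.6431919849566, 'world_to_cam': array([[-5.02277573e-01,  8.64703141e-01, -2.39104956e-03,
         3.93891691e+02],
       [ 6.00683836e-01,  3.46925725e-01, -7.20292629e-01,
        -2.45682527e+02],
       [-6.22009782e-01, -3.63223098e-01, -6.93666211e-01,
         1.21734278e+03],
       [ 0.00000000e+00,  0.00000000e+00,  0.00000000e+00,
         1.00000000e+00]])}
{'fx': 298.7079816973222, 'fy': 298.7079816973222, 'cx': 276.7828918884689, 'cy': 212.5534073812519, 'mount': array([[-1.83069033e-04, -9.67706518e-01, -2.52079475e-01,
         6.70774214e+01],
       [ 9.99999953e-01, -2.39444055e-04,  1.92965128e-04,
         7.93394029e-02],
       [-2.47092544e-04, -2.52079428e-01,  9.67706516e-01,
        -1.57440089e+02],
       [ 0.00000000e+00,  0.00000000e+00,  0.00000000e+00,
         1.00000000e+00]])} [ 209.66807739 -614.60632706  225.7876953 ] [-3.09753075e+00 -5.13978079e-01  3.15026274e-04] 0.1
```

View pics/top0.png

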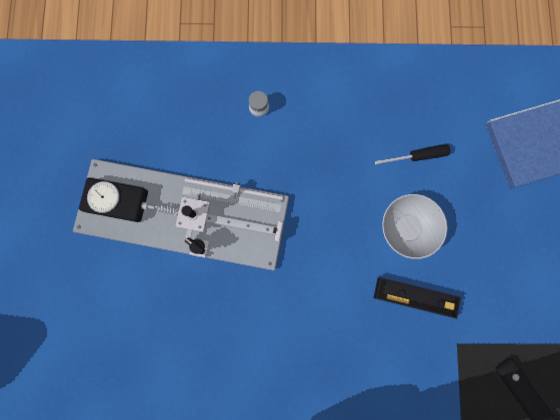

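View pics/scene0.png

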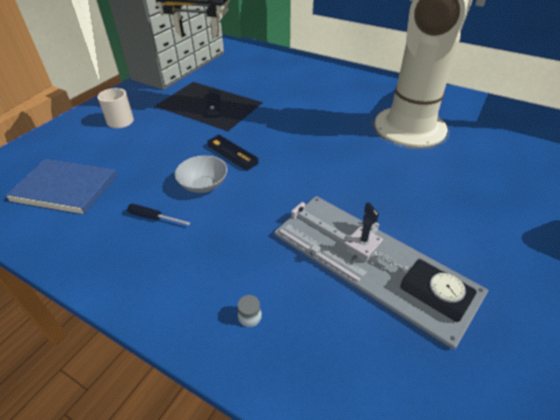

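The top view shows the tester with pull direction about image right (world -y): plate corners at about (95,161), (287,193), (274,269), (74,231). The post cap is at (189,211), the knob at (197,246) and the index at (236,188). The bystanders lie clear of it, to the right and above. In the scene view the post is at (370,215).

```bash
cat > h.py <<'E'
from bench import r
import cv2,numpy as np
from scipy.spatial.transform import Rotation as R
def cam(n):
    c=r.camera_info(n)
    if n=="wrist":
        T=np.eye(4);T[:3,:3]=R.from_rotvec(r.current_orientation()).as_matrix();T[:3,3]=r.current_position()
        W=T@c["mount"]
    else: W=np.linalg.inv(c["world_to_cam"])
    return dict(W=W,k=(c["fx"],c["fy"],c["cx"],c["cy"]))
def ray(c,uv,z):
    fx,fy,cx,cy=c["k"];d=c["W"][:3,:3]@[(uv[0]-cx)/fx,(uv[1]-cy)/fy,1];o=c["W"][:3,3]
    return o+d*(z-o[2])/d[2]
def proj(c,p):
    fx,fy,cx,cy=c["k"];q=np.linalg.inv(c["W"])@np.r_[p,1]
    return np.array([fx*q[0]/q[2]+cx,fy*q[1]/q[2]+cy])
def att(yaw): # tool down, tool x axis at yaw in world
    return (R.from_euler("z",yaw)*R.from_euler("x",np.pi)).as_rotvec()
E
python3 - <<'E'
from h import *
c=cam("top")
im=cv2.imread("pics/top0.png");hsv=cv2.cvtColor(im,cv2.COLOR_BGR2HSV)
m=((hsv[...,1]<60)&(hsv[...,2]>90)).astype(np.uint8)*255; m[:140]=0;m[290:]=0;m[:,310:]=0
m=cv2.morphologyEx(m,cv2.MORPH_CLOSE,np.ones((15,15)))
k=max(cv2.findContours(m,0,2)[0],key=cv2.contourArea)
b=cv2.boxPoints(cv2.minAreaRect(k));P=np.array([ray(c,p,18) for p in b]);print(b,P.round(1))
print("post",ray(c,(189,211),108),"knob",ray(c,(197,246),86),"idx",ray(c,(236,188),28))
for n,p,z in(("jar",(258,98),45),("refl",(415,226),45)):print(n,ray(c,p,z))
cv2.imwrite("pics/c.png",cv2.resize(im[150:280,65:300],None,fx=3.4,fy=3.4,interpolation=cv2.INTER_CUBIC))
E
```

```text
[[ 72.15116 233.7667 ]
 [ 85.98109 156.10626]
 [288.91525 192.24521]
 [275.08533 269.90564]] [[ 514.7  310.7   18. ]
 [ 677.2  295.1   18. ]
 [ 603.8 -129.5   18. ]
 [ 444.6 -102.2   18. ]]
post [551.40348189  56.23128507 108.        ] knob [488.43754654  43.4783225   86.        ] idx [610.05993076 -20.69402611  28.        ]
jar [797.44226948 -63.81481509  45.        ]
refl [ 532.7531999  -380.31851319   45.        ]
```

View pics/c.png

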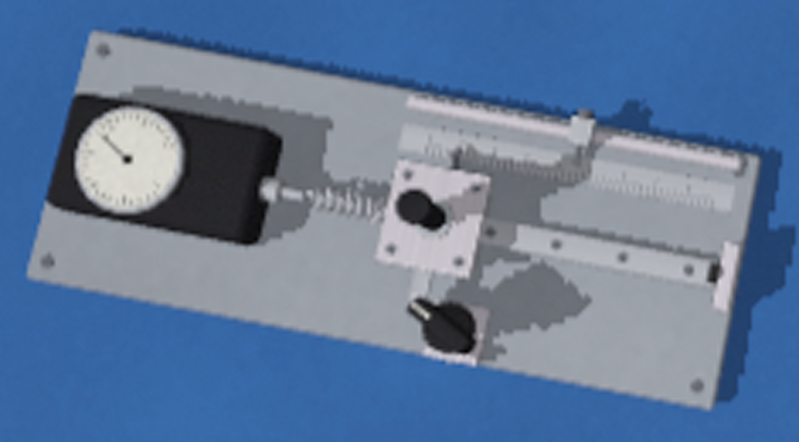

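The enlarged crop shows the plate corners at (95,30), (760,157), (713,409) and (28,280). The post cap is at (412,207), the index nose near (582,150), and the knob at (447,325) with its white line at upper left (418,310). I'll take a closer look with the wrist camera.

Run:
```python
from h import *
c=cam("top")
b=np.array([(95,30),(760,157),(713,409),(28,280)])/3.4+[65,150]
P=np.array([ray(c,p,18)for p in b]);print(P.round(1))
d=P[1]-P[0]+P[2]-P[3];yaw=np.arctan2(d[1],d[0]);ux=np.array([np.cos(yaw),np.sin(yaw)]);uy=np.array([-ux[1],ux[0]])
C=P.mean(0)[:2]; O=C+90*ux;print("yaw",yaw,"origin",O)
w=ray(c,np.array((418,308))/3.4+[65,150],86)[:2]-ray(c,np.array((447,327))/3.4+[65,150],86)[:2];print("bar yaw",np.arctan2(w[1],w[0]),np.arctan2(w[1],w[0])-yaw)
t=np.array([545,15])-67*uy
r.move_pose([*t,200],att(yaw+np.pi/2)); r.dwell(.2)
print(r.current_joint_pos(),r.current_position())
c=cam("wrist");im=r.snapshot("wrist");np.save("w1.npy",{"c":c},allow_pickle=True);cv2.imwrite("pics/w1.png",im)
cv2.imwrite("pics/w1b.png",cv2.resize(im,(800,600),interpolation=cv2.INTER_CUBIC))
```

```text
[[ 671.5  280.2   18. ]
 [ 595.6 -128.7   18. ]
 [ 443.8 -101.5   18. ]
 [ 517.6  308.7   18. ]]
yaw -1.7516485464705085 origin [540.94350989   1.1544201 ]
bar yaw 1.0070141061153624 2.758662652585871
[ 0.82042427  0.39656669 -1.11864249  1.97881095  0.41916403  1.02290389
 -2.24635989] [479.22513805  26.56510265 199.96360613]
```

View pics/w1b.png

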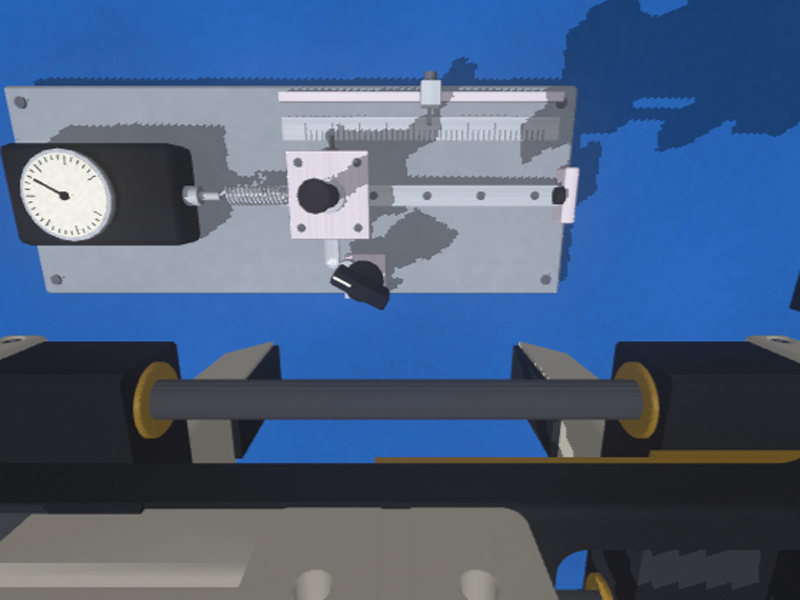

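The wrist view (1.43x scale) shows the post cap at (318,195), pointer tip at about (332,133) and index nose at about (430,124). The knob bar runs from (333,276) with the white line to (388,302), and the pin is at (332,258). I'll crop it for pixel detail and triangulate.

Run:
```python
from h import *
im=cv2.imread("pics/w1.png");c=np.load("w1.npy",allow_pickle=True).item()["c"]
s=1/(800/560)
yaw=-1.7516;ux=np.array([np.cos(yaw),np.sin(yaw)]);uy=np.array([-ux[1],ux[0]])
for n,p,z in(("post",(318,195),108),("knob",(361,288),86),("ptr",(332,133),26),("idx",(430,124),26),("white",(335,277),86),("c1",(6,87),18),("c2",(576,87),18),("c3",(556,292),18),("c4",(48,292),18)):
    q=ray(c,np.array(p)*s,z)[:2];print(n,q.round(1),"along",(q@ux).round(1),"side",(q@uy).round(1))
cv2.imwrite("pics/w1c.png",cv2.resize(im[45:225,190:330],None,fx=3.3*1.0,fy=3.3,interpolation=cv2.INTER_CUBIC))
```

```text
post [551.8  57.5] along -155.8 side 532.5
knob [490.1  47. ] along -134.4 side 473.7
ptr [594.8  51.8] along -157.9 side 575.7
idx [587.9 -19.3] along -86.8 side 581.8
white [500.3  62.1] along -151.0 side 481.0
c1 [669.2 278.4] along -394.2 side 608.2
c2 [ 594.4 -128.4] along 19.4 side 607.8
c3 [ 444.2 -100.7] along 19.2 side 455.1
c4 [519.3 306.8] along -395.2 side 455.7
```

View pics/w1c.png

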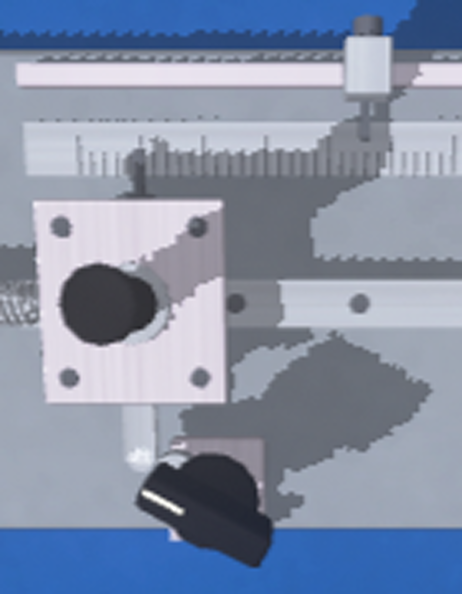

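The crop shows the bar's white end at (146,481) and its far end at (265,548), pointer at x=139, nose tip at (368,138). Next I'll refine the knob pose and check IK for the turn.

Run:
```python
from h import *
c=np.load("w1.npy",allow_pickle=True).item()["c"]
yaw=-1.7516;ux=np.array([np.cos(yaw),np.sin(yaw)]);uy=np.array([-ux[1],ux[0]])
f=lambda x,y,z:ray(c,(190+x/3.3,45+y/3.3),z)[:2]
a,b=f(146,481,86),f(265,548,86);k=(a+b)/2;d=a-b;by=np.arctan2(d[1],d[0]);print("len",np.hypot(*d),"knob",k,"bar yaw",by)
print("idx-ptr",(f(368,138,26)-f(139,150,26))@ux)
for z in(63,130):
  for s in(0,np.pi,-np.pi):
    for t in np.linspace(0,1.6,5):
        q=r.inverse_kinematics([*k,z],att(by+s+t));print(z,round(s,1),round(t,1),None if q is None else np.round(q,2))
```

```text
len 38.332303855979454 knob [490.74761527  47.12828909] bar yaw 0.8608930044142665
idx-ptr 71.83218579270769
63 0 0.0 [ 0.71  0.74 -1.11  2.05  0.86  0.92 -1.59]
63 0 0.4 [ 0.75  0.8  -1.18  2.04  0.93  0.97 -1.24]
63 0 0.8 [ 0.78  0.87 -1.26  2.04  1.    1.04 -0.89]
63 0 1.2 [ 0.81  0.94 -1.32  2.04  1.06  1.11 -0.54]
63 0 1.6 [ 0.83  1.   -1.38  2.04  1.11  1.17 -0.17]
63 3.1 0.0 [ 0.81  0.92 -1.3   2.04  1.05  1.09  1.42]
63 3.1 0.4 [ 0.81  0.92 -1.3   2.04  1.05  1.09  1.82]
63 3.1 0.8 [-0.87  0.62  0.91  2.09 -0.71  0.77 -2.56]
63 3.1 1.2 [-0.53  0.47  0.46  2.08 -0.34  0.66 -2.5 ]
63 3.1 1.6 [ 0.02  0.44 -0.21  2.07  0.15  0.65 -2.53]
63 -3.1 0.0 [ 0.81  0.92 -1.3   2.04  1.05  1.09  1.42]
63 -3.1 0.4 [ 0.81  0.92 -1.3   2.04  1.05  1.09  1.82]
63 -3.1 0.8 [-0.87  0.62  0.91  2.09 -0.71  0.77 -2.56]
63 -3.1 1.2 [-0.53  0.47  0.46  2.08 -0.34  0.66 -2.5 ]
63 -3.1 1.6 [ 0.02  0.44 -0.21  2.07  0.15  0.65 -2.53]
130 0 0.0 [ 0.79  0.66 -1.22  2.01  0.74  1.02 -1.5 ]
130 0 0.4 [ 0.83  0.72 -1.3   2.01  0.81  1.07 -1.16]
130 0 0.8 [ 0.86  0.8  -1.38  2.01  0.88  1.14 -0.82]
130 0 1.2 [ 0.88  0.87 -1.44  2.01  0.95  1.2  -0.47]
130 0 1.6 [ 0.89  0.93 -1.49  2.01  0.99  1.25 -0.11]
130 3.1 0.0 [ 0.83  0.72 -1.3   2.01  0.81  1.07  1.58]
130 3.1 0.4 [ 0.83  0.72 -1.3   2.01  0.81  1.07  1.98]
130 3.1 0.8 [-1.13  0.78  1.36  2.06 -0.89  1.09 -2.38]
130 3.1 1.2 [-0.72  0.39  0.68  2.05 -0.33  0.81 -2.49]
130 3.1 1.6 [ 0.03  0.33 -0.21  2.03  0.09  0.79 -2.49]
130 -3.1 0.0 [ 0.83  0.72 -1.3   2.01  0.81  1.07  1.58]
130 -3.1 0.4 [ 0.83  0.72 -1.3   2.01  0.81  1.07  1.98]
130 -3.1 0.8 [-1.13  0.78  1.36  2.06 -0.89  1.09 -2.38]
130 -3.1 1.2 [-0.72  0.39  0.68  2.05 -0.33  0.81 -2.49]
130 -3.1 1.6 [ 0.03  0.33 -0.21  2.03  0.09  0.79 -2.49]
```

Run:
```python
from h import *
k=[490.2,46.5];by=0.87
print(r.current_time())
r.set_gripper(42)
r.move_pose([*k,120],att(by))
print(r.line_to([*k,64],rate=80,stop_force=8),r.current_position())
r.set_gripper(0,20)
print("w",r.current_grip_width(),r.current_contact_force(),r.current_wrist_torque(),r.current_time())
for i in(.4,.8,1.2,1.56):
    r.line_to([*k,64],rate=60,attitude=att(by+i))
    print(i,r.current_contact_force().round(1),r.current_wrist_torque().round(2),r.current_grip_width(),r.current_time())
o=r.current_orientation();x=R.from_rotvec(o).as_matrix()[:,0];print("tool yaw",np.arctan2(x[1],x[0]),r.current_position())
```

```text
2.825
False [490.37528788  46.85746791  64.13837271]
w 10.66701503573305 [-4.23167809  2.15439578  4.68783437] [0.55982366 0.98766821 0.26930808] 5.95
0.4 [-3.3  2.4  4.8] [ 0.54  0.92 -0.02] 10.738473056440027 6.5
0.8 [-3.   2.9  4.3] [0.71 0.8  0.05] 11.330534908317768 7.05
1.2 [-2.8  4.5  3. ] [1.15 0.56 0.11] 10.952720969995593 7.6
1.56 [-0.7  6.3  2.4] [1.4  0.31 0.04] 10.86747166047302 8.1083
tool yaw 2.4295305582497218 [490.59731312  47.77394677  64.15622137]
```

Run:
```python
from h import *
yaw=-1.7516;ux=np.array([np.cos(yaw),np.sin(yaw)]);uy=np.array([-ux[1],ux[0]])
r.set_gripper(32)
p=r.current_position();r.line_to([p[0],p[1],140],rate=120)
post=np.array([551.8,57.5])
t=post-67*uy+25*ux
r.move_pose([*t,150],att(yaw+np.pi/2));r.dwell(.15)
print(r.current_joint_pos().round(2),r.current_time())
c=cam("wrist");im=r.snapshot("wrist");np.save("w2.npy",{"c":c},allow_pickle=True);cv2.imwrite("pics/w2.png",im)
cv2.imwrite("pics/w2b.png",cv2.resize(im[:330],None,fx=1.42,fy=1.42,interpolation=cv2.INTER_CUBIC))
for s in(0,20,40,60,72,80):
    q=r.inverse_kinematics([*(post+s*ux),63],att(yaw+np.pi/2));print(s,None if q is None else q.round(2))
```

```text
[ 0.67  0.45 -0.99  2.02  0.47  0.92 -2.32] 11.5417
0 [ 0.48  0.68 -0.83  1.9   0.66  0.86 -2.45]
20 [ 0.52  0.67 -0.83  1.91  0.66  0.85 -2.41]
40 [ 0.56  0.67 -0.83  1.92  0.66  0.85 -2.38]
60 [ 0.6   0.66 -0.83  1.93  0.65  0.84 -2.34]
72 [ 0.62  0.66 -0.83  1.94  0.65  0.84 -2.32]
80 [ 0.63  0.65 -0.83  1.94  0.65  0.84 -2.31]
```

View pics/w2b.png

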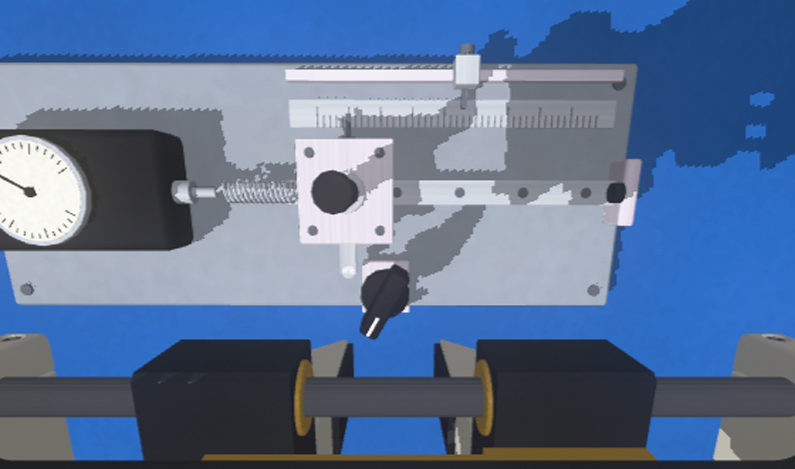

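The latch is over: the white end now points lower left at (372,330), clear of the pin at (348,270). The carriage is still home, with post cap (334,192), pointer (347,120) and nose (465,106). Next I'll grip the post and draw it most of the way.

Run:
```python
from h import *
yaw=-1.7516;ux=np.array([np.cos(yaw),np.sin(yaw)]);uy=np.array([-ux[1],ux[0]])
c=np.load("w2.npy",allow_pickle=True).item()["c"]
q=ray(c,np.array([334,192])/1.42,108)[:2]
d=(ray(c,np.array([465,106])/1.42,26)-ray(c,np.array([347,120])/1.42,26))[:2]@ux
print("post",q,"idx-ptr",d)
post=(q+[551.8,57.5])/2;A=att(yaw+np.pi/2)
r.set_gripper(56)
r.move_pose([*post,135],A)
print(r.line_to([*post,64],rate=80,stop_force=8),r.current_position())
r.set_gripper(0,30);print("w",r.current_grip_width(),r.current_contact_force().round(1))
p=r.current_position();t=p[:2]+58*ux
r.line_to([*t,64],rate=40);r.dwell(.2)
print(r.current_position(),(r.current_position()-p)[:2]@ux,r.current_contact_force().round(1),r.current_grip_width(),r.current_time())
c=cam("wrist");im=r.snapshot("wrist");np.save("w3.npy",{"c":c},allow_pickle=True);cv2.imwrite("pics/w3.png",im)
cv2.imwrite("pics/w3b.png",cv2.resize(im[:330],None,fx=1.42,fy=1.42,interpolation=cv2.INTER_CUBIC))
```

```text
post [551.81479144  59.16555016] idx-ptr 72.37973674479352
False [552.23303289  58.6072733   64.40508785]
w 18.907676672440704 [ 1.6  4.2 -2.1]
[542.03242287   4.54889397  64.18994405] 56.12040285794077 [ 1.7  6.5 -2.1] 18.56890872146678 16.0917
```

View pics/w3b.png

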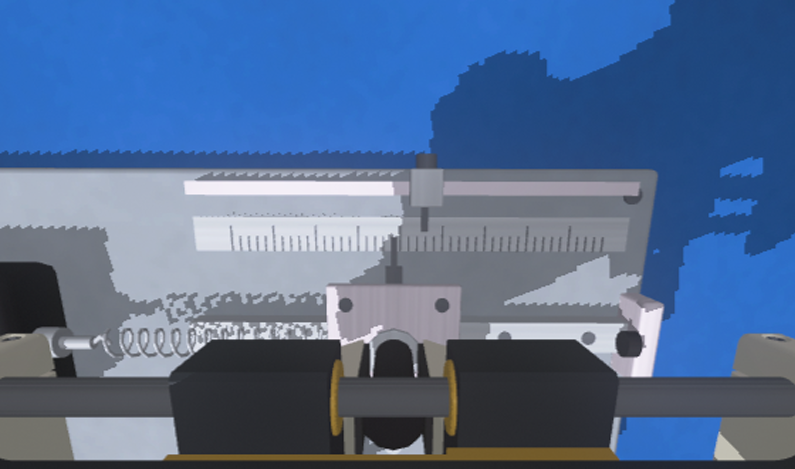

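The pointer is at (393,240) and the nose at (424,230), and the carriage follows the gripper. I'll draw the remaining gap and check again.

Run:
```python
from h import *
yaw=-1.7516;ux=np.array([np.cos(yaw),np.sin(yaw)])
c=np.load("w3.npy",allow_pickle=True).item()["c"]
d=(ray(c,np.array([424.5,235])/1.42,26)-ray(c,np.array([393.5,235])/1.42,26))[:2]@ux
print("gap",d)
p=r.current_position();g=min(d,18)
t=np.array([552.233,58.607])+ (58+g)*ux   # commanded frame: start + 58 was last target
r.line_to([*t,64],rate=20);r.dwell(.3)
print((r.current_position()-p)[:2]@ux,r.current_contact_force().round(1),r.current_grip_width(),r.current_time(),t)
c=cam("wrist");im=r.snapshot("wrist");np.save("w4.npy",{"c":c},allow_pickle=True);cv2.imwrite("pics/w4.png",im)
cv2.imwrite("pics/w4b.png",cv2.resize(im[110:230,210:350],None,fx=5,fy=5,interpolation=cv2.INTER_CUBIC))
```

```text
gap 14.192048331584685
14.827393524298653 [ 1.4  7.6 -0.9] 19.0532759366377 17.3583 [539.25141112 -12.4082814 ]
```

View pics/w4b.png

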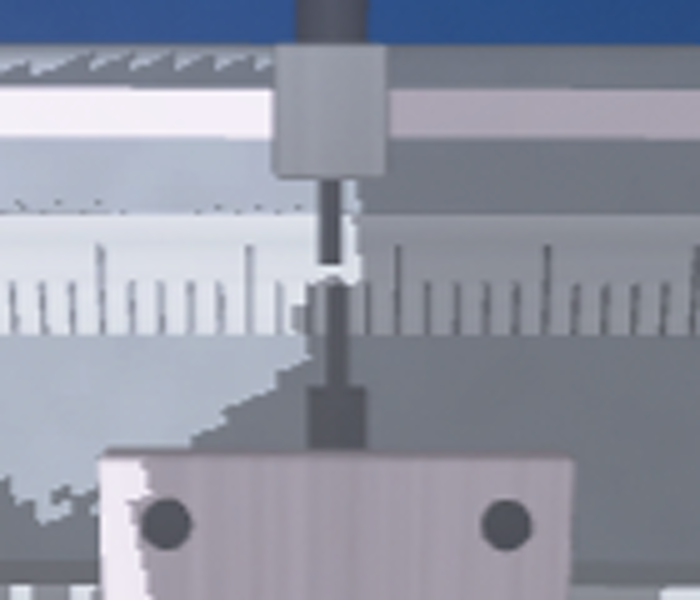

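The pointer (x≈338) sits about 8 px, roughly 0.5 mm, past the nose (x≈330). That is well inside 4 mm. I'll hold, check that it's steady, and sign off.

Run:
```python
from h import *
p=r.current_position();r.dwell(.8)
a=cv2.imread("pics/w4.png");b=r.snapshot("wrist")
s=(slice(110,230),slice(210,350))
print("drift mm",r.current_position()-p,"shift px",cv2.phaseCorrelate(np.float32(cv2.cvtColor(a[s],6)),np.float32(cv2.cvtColor(b[s],6))))
for n,y in(("nose",158),("ptr",180)):
    row=b[y-3:y+3,268:284].mean((0,2));print(n,row.round(0))
print(np.abs(r.current_dq()).max(),r.current_contact_force().round(1),r.current_grip_width(),r.current_time())
r.sign_off()
```

```text
drift mm [-0.01640852  0.04093261  0.00455994] shift px ((-0.0027086485519873804, 0.012227850645189164), 0.9985623734692732)
nose [219. 220. 219. 219. 219. 177. 114.  92.  92.  92. 167. 212. 219. 171.
 146. 146.]
ptr [184. 183. 177. 147. 126. 122. 123. 101.  90.  90.  90. 102. 119. 124.
 124. 124.]
0.0020208031685776608 [ 1.7  8.5 -1.3] 18.711757642579226 18.2583
the job is handed in; nothing more can be done
```

I turned the park latch knob a quarter turn anticlockwise, gripped the pull post and drew the carriage out about 71 mm. I handed the job in at 18.3 s on the robot's clock, still holding the carriage at the index. No verdict was reported.

- **Latch:** the picture taken after I let go of the knob showed it over and clear of the pin, with the carriage still home.
- **Pointer:** it sits about 0.5 mm past the index nose, against the 4 mm allowed.
- **Steadiness:** over a 0.8 s hold the arm drifted less than 0.05 mm and the picture did not shift. The tool force was about 8.5 N, which fits the spring.
- **Index and other things:** I saw no sign that the index or anything else on the bench had moved, though I did not measure their positions again.
- **Grip width:** the reading was 18.7 mm on a 16 mm post. The fingers may be partly on its 20 mm cap, or this may be play in the gripper. The carriage followed the pull without slipping.
- **Scale:** the plate measured about 1.4% short in the wrist picture, so I set the final mark by comparing the pointer and nose directly in one picture.

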